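# Shut the keepsake box and offer up its opened padlock

### The arm

A 6-joint arm with a two-finger parallel gripper is mounted at the origin on the work surface. World frame = base frame: x ahead of the robot, y to its left, z up, the work surface at z = 0. Lengths are in m, angles in rad, forces in N, time in s.
With the tool pointing down it reaches from about 0.275 to 0.75 m from the base axis. Payload 10.2 kg.
Tool frame: the origin (TCP) lies at the very end of the fingers, on their centre line; the grasp point (between the pads) lies 19 mm behind it (manip.grip_point_offset is the distance from the TCP to the grasp point, in m); z points along the fingers, y is the direction in which the jaws open and shut (so a half turn about z gives the same grasp; the last joint's range is limited). The gripper opens to 88 mm and grips with 3 to 60 N. Pads are 18 mm wide; open, the fingers measure 123 mm over their backs; the gripper's body (75 mm by 187 mm) begins 45 mm behind the grasp point.
Start: joints at [1.106, 0.313, 1.498, -0, 1.331, -0.223], TCP at [0.126, 0.51, 0.239] pointing down, gripper open.
Joint ranges: [-2.94, 2.94], [-0.97, 2.17], [0.19, 2.56], [-1.23, 4.37], [0.02, 3.11], [-2.88, 2.88]. Speed limits (rad/s): [2.39, 2.39, 3.01, 3.14, 3.14, 3.14].

### API

Orientations are given as a unit quaternion [w, x, y, z].
In Python, from workcell import manip, optics, hand_in gives the robot as it stands.
- The arm moves only by the tool move_arm, never from a script. Its argument "motion" is one flat list of numbers, 7 for each row, row after row: the turn, a rotation vector about the tool's x, y, z in degrees, then the shift along the tool's x, y, z in m, then the opening in per cent of the stroke, from 0 (shut) to 100 (fully open). A call has exactly 8 rows; each row shifts and turns the pose as measured when the row begins, along the tool's axes as they then stand; what a row does not reach is not made up. A row lasts 1/8 s, in which the tool goes at most 62.5 mm and 10.7 degrees, less where a joint would pass 70% of its speed; a pose out of reach is approached as far as the arm can. A call is refused whole if a number of a shift passes 0.0625 or a number of a turn 10.7, either way. A call with a gripper value outside its range is refused whole. The fingers move at their own pace and stop on an object; "force" is the grip in N (left out, the last holds). Time passes only in rows, so rows that do not move let the fingers close, or fill a call up. It gives the time, the measured TCP pose, the force and the opening at its end, in the units of the state.
- manip.sense(): the state, without advancing time (a new reading comes with each control period).
- optics.camera(name): name is "scene" or "top"; returns the picture (480x640x3 uint8, red, green, blue); there is no depth.
- optics.get_calibration(name): a dict with "fx", "fy", "cx", "cy" (pixels), "distortion" ([k1, k2, p1, p2, k3] as OpenCV has them; the pictures are not rectified), "R" (3x3) and "t" (3): a world point X has camera coordinates R X + t. Camera axes: x right, y down, z forward; pixel columns grow to the right and rows downward; lengths in m; the calibration is good to about 2 mm. A picture is of the moment at which its call begins. get_calibration takes no time and is no camera call.
- hand_in(): hands the job in, once; it reports no verdict.
The state is a dict: "time": time; "joint_pos": joint angles; "qd": joint speeds; "effort": joint torques, N m; "position": TCP position; "tcp_rot": TCP orientation; "contact_force": force on the tool from outside, world axes, zero at the start; "moment": the same for the moment, N m; "opening": finger opening in m.
Only numpy, scipy, OpenCV 4.12 (cv2) and the standard library are available. Lean on these libraries where they do the work, as an engineer would, in place of code of your own. Each camera call takes 0.05 s, during which the arm holds its last target.

### The job

The keepsake box on the writing desk is packed: first shut its lid fully. Then turn the dial of the padlock lying in the wooden cradle, click by click, until its red stripe points at the red mark beside the shackle, and pull the shackle all the way out. Finally lift the padlock out and hold it up, level and dial upwards, with the shackle's bow pointing at the brass staple on the box front and just short of it (no more than about 5 cm away, without touching the box); finish while still holding it there, and leave the other things on the desk alone.

Things in the scene. Friction and masses are not known exactly. Their poses are not given: they have to be found in the camera images.
- box: wooden keepsake box, fixed to the desk, 150 (x) by 220 (y) by 80 mm high without its lid; origin at the centre of its underside; its x axis points from its front (the side with the brass staple, towards the robot) to its back (the hinge side). There are small things packed inside, below the rim
- lid (a joint): angle of the box lid, rad: 0 shut, about 0.5 to 1.1 at the start; a stiff hinge along the upper back edge holds the lid wherever it is left, and a push of about 1 to 4 N downwards near the front edge closes it. The lid is a wooden slab 150 by 220 by 10 mm
- lid_edge (a point): middle of the upper front edge of the lid (it moves with the lid); a slotted brass hasp leaf hangs 43 mm down from this edge, square to the lid, and slips over the staple when the lid is shut
- lid_hinge (a point): middle of the lid's hinge axis, at the upper back edge of the box, 80.5 mm above the desk; the axis runs along the box's y. lid_edge lies 150 mm from it along the lid and 10 mm off it (lid thickness)
- staple_tip (a point): outermost point of the brass staple (a small loop) at the middle of the box front: 18 mm out from the front face and 56 mm above the desk
- cradle: dark wooden cradle fixed to the desk: a block 22 mm high on which the padlock lies, 52 mm wide (y), with end walls and corner posts that rise 9 mm further (31 mm above the desk) and stand 1 mm off the lock; between the corner posts the lock's long sides are free over 55 mm of their length. Outside 90 by 74 mm. Origin at the centre of the underside; x axis towards the shackle
- lock: steel padlock lying face up in the cradle: body 76 (x, towards the shackle) by 60 (y) by 28 mm thick (z), about 0.37 kg with dial and shackle; origin at the centre of its underside, which is 22 mm above the desk at the start. z is up, out of the dial face. It can be gripped across its 60 mm width or by the dial
- dial (a joint): angle of the dial, rad, about its z axis: grows anticlockwise seen from above; 0 when its red stripe points along the lock's x at the red mark beside the shackle, which is the only place where the shackle comes free (within about 0.12). Starts 1 to 3 clicks anticlockwise of it, so it must turn clockwise. It clicks at every tenth of a turn (0.628 rad), settles itself near the nearest click (within 0.1 rad) when let go, and needs about 0.05 N m between clicks
- dial_top (a point): centre of the top of the black ribbed dial, a cylinder 38 mm in diameter that stands 22.5 mm above the lock's face (face 50 mm above the desk, dial top 72.5 mm). A red stripe runs from its centre to its rim
- shackle (a joint): how far the shackle is drawn out of the lock along the lock's x, m: 0 shut, 0.018 fully out; about 2 to 4 N pulls it when the dial is at 0, and otherwise it stays locked with 3 mm of play
- bow (a point): outermost point of the shackle's bow, on the lock's x axis, 76 mm from the lock's middle when shut and 94 mm when out, at half the lock's thickness (36 mm above the desk in the cradle). The shackle is a U of bright round bar 8 mm thick, 44 mm wide outside; its straight legs run from the lock body (38 mm from the middle) to 62 mm from the middle when shut
- mug: blue ceramic mug, 72 mm wide and 85 mm high; to be left alone
- frame: small white picture frame standing on the desk, 100 by 120 mm high; to be left alone
- bottle: amber glass bottle with a brass cap, 44 mm wide and 100 mm high; to be left alone
- notebook: green notebook lying flat, 100 by 140 by 16 mm; to be left alone
Things that resemble listed ones, but are neither listed nor needed, are in the scene too. Of the things that look like the cradle, the smaller one is meant.

How it is judged:
By the outcome, as a careful person would: the job done as asked, in the order asked, and still so for the second after the job is handed in, while the arm keeps its last pose, push and grip.
It also fails if it takes over 72 s, if anything falls off the work surface, if the arm or the gripper's body presses on something with over 40 N, if the wrist force passes 120 N, or if a joint passes its speed limit or range.

## Working session

There is one attempt and no reset: what is moved stays moved. The work goes in short steps, Python scripts to look and compute and a tool call to move; the robot and the scene stay as the last step left them, time stands still between calls to the robot, and variables do not carry over. Pictures are saved under pics/ and viewed, and the job is handed in when it is done.

Besides the shell and the picture viewer there is one more tool, called after "Request:" as a command line: name --argument value ..., lists and objects as JSON in quotes. move_arm: Moves the arm, as the interface text tells. Its arguments: {"type":"object","properties":{"motion":{"type":"array","items":{"type":"number"}},"force":{"type":"number"}},"required":["motion"]}

```bash
mkdir -p pics; ls
python3 - <<'E'
from workcell import manip, optics
import cv2
for n in ("scene","top"):
    im=optics.camera(n); cv2.imwrite(f"pics/{n}0.png",im[:,:,::-1])
    c=optics.get_calibration(n); print(n,{k:(v.tolist() if hasattr(v,'tolist') else v) for k,v in c.items()})
print(manip.sense()); print(manip.grip_point_offset)
E
```

```text
pics
scene {'fx': 594.6025972968221, 'fy': 594.6025972968221, 'cx': 331.79706089755695, 'cy': 232.5917023198496, 'distortion': [0.02301019943216397, 0.0, 0.0, 0.0, 0.0], 'R': [[0.8262229953687348, 0.5633431440187088, -0.00025300401594668926], [0.38487866625808664, -0.5648072477189774, -0.729973414025134], [-0.4113684166088984, 0.6030234448271724, -0.6834754939319024]], 't': [-0.45156270883590827, -0.12633363144014226, 1.57652998420017]}
top {'fx': 528.0374741070916, 'fy': 528.0374741070916, 'cx': 325.61477216795674, 'cy': 232.7382627208589, 'distortion': [-0.10134920047723919, 0.0, 0.0, 0.0, 0.0], 'R': [[0.00020440943133985927, -0.9999971085938264, 0.0023960427315160926], [-0.9978175901896105, -0.0003621744333498156, -0.0660297322263127], [0.06603040909295589, -0.0023773164843368545, -0.99781477912554]], 't': [0.04191329681891045, 0.5359248131503169, 1.2393734713152402]}
{'time': 0.1, 'joint_pos': array([ 1.10558562e+00,  3.13377591e-01,  1.49831069e+00, -2.91149571e-05,
        1.33098406e+00, -2.23391815e-01]), 'qd': array([ 1.31747252e-05, -1.18670870e-03, -2.38881257e-03,  9.74556362e-04,
       -1.52850666e-03, -1.73454617e-04]), 'effort': array([ 2.87310992e-03, -4.02808714e+01, -2.52645832e+01,  6.95335586e-02,
        3.41501925e-02, -2.53521637e-05]), 'position': array([0.12564337, 0.50953679, 0.23824569]), 'tcp_rot': array([-1.68909511e-04,  1.20611604e-01,  9.92699627e-01, -5.12934711e-04]), 'contact_force': array([0.55247828, 0.12117125, 0.57959306]), 'moment': array([0.04734215, 0.02047855, 0.07568364]), 'opening': 0.08773189161909278}
0.0187
```

View pics/scene0.png

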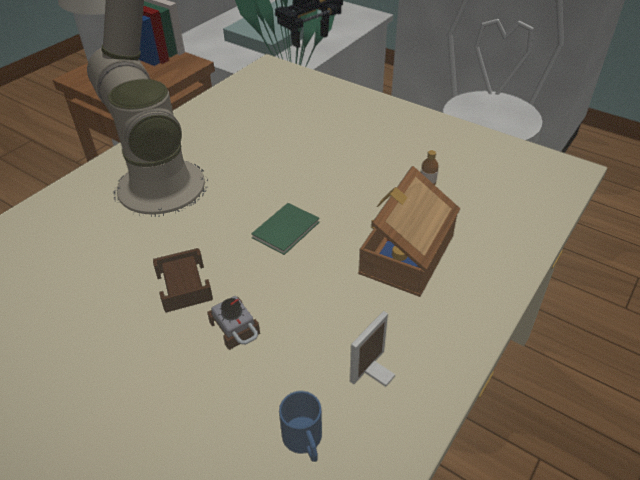

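View pics/top0.png

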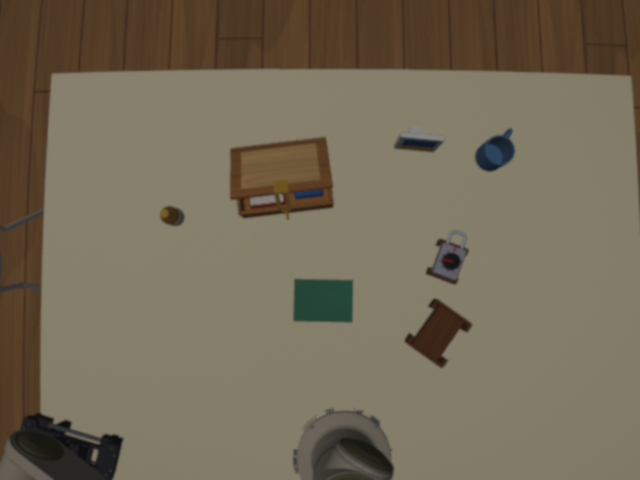

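The scene view shows the open box around (410,240) and the lock in its small cradle around (233,315), with an empty larger look-alike at (183,280). In the top view the box is at (283,178) and the lock at (450,262), shackle pointing up. I'll zoom in on both to measure.

```bash
cat > h.py <<'E'
import numpy as np, cv2
from workcell import manip, optics
from scipy.spatial.transform import Rotation as Rn
def cal(n):
    c=optics.get_calibration(n); K=np.array([[c['fx'],0,c['cx']],[0,c['fy'],c['cy']],[0,0,1]]); return K,np.array(c['distortion'],float),np.array(c['R']),np.array(c['t'])
def ray(n,p):
    K,D,R,t=cal(n); u=cv2.undistortPoints(np.array([[p]],float),K,D)[0,0]
    d=R.T@np.array([u[0],u[1],1]); return -R.T@t,d/np.linalg.norm(d)
def onz(n,p,z):
    o,d=ray(n,p); return o+d*(z-o[2])/d[2]
def tri(ps,pt):
    o1,d1=ray('scene',ps);o2,d2=ray('top',pt)
    A=np.stack([d1,-d2],1); s=np.linalg.lstsq(A,o2-o1,rcond=None)[0]
    a=o1+d1*s[0];b=o2+d2*s[1]; return (a+b)/2,np.linalg.norm(a-b)
def proj(n,X):
    K,D,R,t=cal(n); return cv2.projectPoints(np.atleast_2d(np.array(X,float)),cv2.Rodrigues(R)[0],t,K,D)[0][:,0]
def tool():
    s=manip.sense(); q=s['tcp_rot']; return s['position'],Rn.from_quat([q[1],q[2],q[3],q[0]])
def crop(im,x0,y0,w,h,f,fn):
    c=cv2.resize(im[y0:y0+h,x0:x0+w,::-1],None,fx=f,fy=f,interpolation=cv2.INTER_CUBIC)
    cv2.imwrite(fn,c)
E
python3 - <<'E'
from h import *
s=cv2.imread('pics/scene0.png')[:,:,::-1];t=cv2.imread('pics/top0.png')[:,:,::-1]
crop(s,190,280,80,75,8,'pics/s_lock.png');crop(t,415,220,70,75,8,'pics/t_lock.png')
crop(s,345,140,130,160,3.7,'pics/s_box.png');crop(t,220,125,130,110,6,'pics/t_box.png')
E
```

```text
(no output)
```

View pics/s_lock.png

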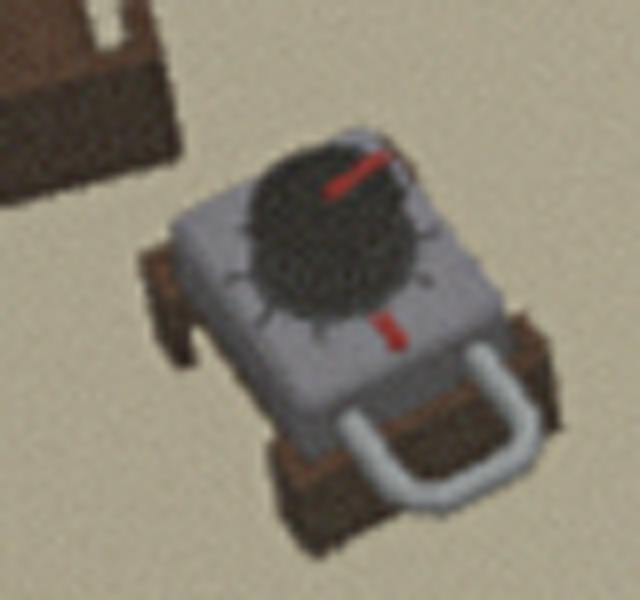

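View pics/t_lock.png

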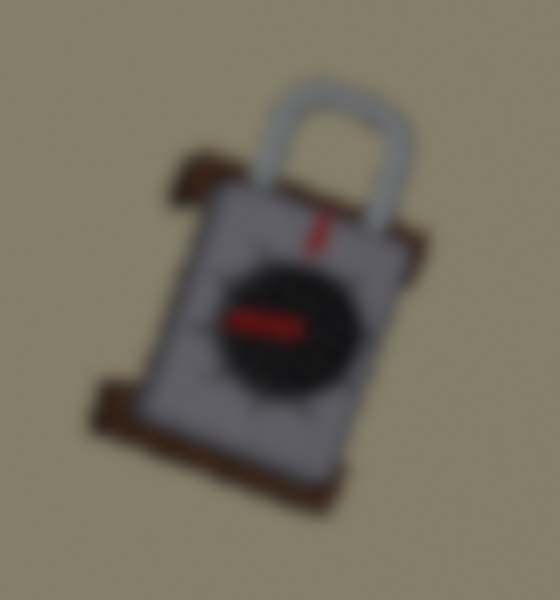

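View pics/s_box.png

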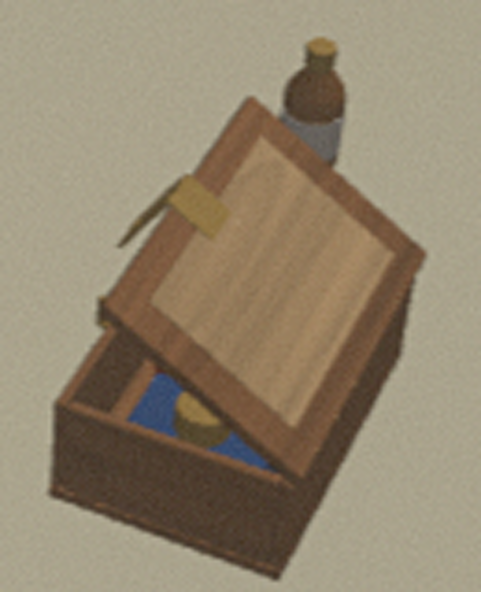

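View pics/t_box.png

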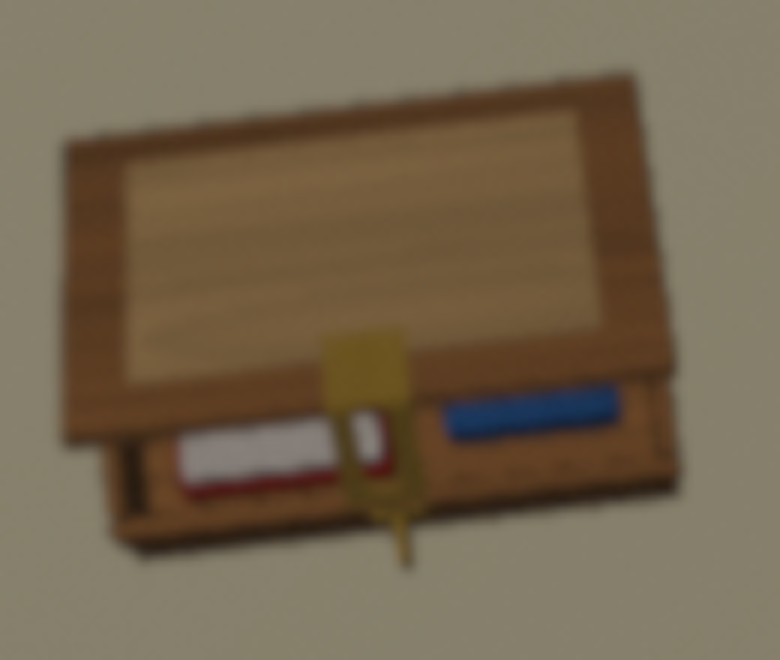

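Run:
```python
from h import *
np.set_printoptions(precision=4,suppress=True)
f=3.7;S=lambda x,y:((x+.5)/f-.5+345,(y+.5)/f-.5+140)
T=lambda x,y:((x+.5)/6-.5+220,(y+.5)/6-.5+125)
for nm,a,b in [('fl',(253,98),(62,443)),('fr',(105,310),(672,376)),('br',(298,480),(632,75)),('bl',(425,255),(65,145))]:
    print(nm,*tri(S(*a),T(*b)))
print('box base fr,br scene z0',onz('scene',S(52,495),0),onz('scene',S(278,578),0))
print('front-right rim scene z.08',onz('scene',S(58,403),.08))
print('rim front top view',onz('top',T(115,533),.08),onz('top',T(680,485),.08))
print('base front top view z0',onz('top',T(140,556),.0))
print('staple top',onz('top',T(405,567),.056))
# lock
S=lambda x,y:((x+.5)/8-.5+190,(y+.5)/8-.5+280)
T=lambda x,y:((x+.5)/8-.5+415,(y+.5)/8-.5+220)
# dial top ellipse centre
print('dial', onz('scene',S(331,200),.0725), onz('top',T(290,328),.0725))
print('stripe end', onz('scene',S(388,157),.0725), onz('top',T(228,322),.0725))
print('mark', onz('scene',S(381,318),.05),onz('scene',S(400,346),.05), onz('top',T(315,252),.05),onz('top',T(323,215),.05))
print('bow',*tri(S(435,500),T(345,85)), onz('scene',S(437,497),.036),onz('top',T(342,90),.036))
c=[(222,182),(415,243),(322,482),(145,412)]
C=[onz('top',T(*p),.05) for p in c]; print(C, np.mean(C,0))
```

```text
fl [0.6013 0.247  0.1617] 0.00464422005355503
fr [0.6256 0.0311 0.1584] 0.004855192680325376
br [0.7512 0.044  0.0842] 0.0004491632904065637
bl [0.7253 0.2611 0.0834] 0.0019742379517428132
box base fr,br scene z0 [ 0.6035  0.0243 -0.    ] [0.7488 0.043  0.    ]
front-right rim scene z.08 [0.6049 0.024  0.08  ]
rim front top view [0.5757 0.2397 0.08  ] [0.594  0.0256 0.08  ]
base front top view z0 [0.5746 0.2425 0.    ]
staple top [0.565  0.1313 0.056 ]
dial [ 0.4732 -0.2481  0.0725] [ 0.4687 -0.2437  0.0725]
stripe end [ 0.4757 -0.2296  0.0725] [ 0.4705 -0.2259  0.0725]
mark [ 0.494  -0.2571  0.05  ] [ 0.5037 -0.2611  0.05  ] [ 0.4911 -0.2568  0.05  ] [ 0.5019 -0.2593  0.05  ]
bow [ 0.5356 -0.2768  0.0291] 0.015110007041180377 [ 0.5331 -0.2837  0.036 ] [ 0.5394 -0.2691  0.036 ]
[array([ 0.5115, -0.2297,  0.05  ]), array([ 0.4937, -0.2864,  0.05  ]), array([ 0.4243, -0.258 ,  0.05  ]), array([ 0.4447, -0.2063,  0.05  ])] [ 0.4686 -0.2451  0.05  ]
```

Checks: the lid is at about 0.55 rad with its front edge near (0.613, 0.139, 0.160), and the box yaw is about 0.105. The lock is at about (0.470, −0.246) with yaw about −0.37. The stripe is about 1.84 rad from the mark, so 3 clicks. The lid comes first.

Request:
move_arm --motion '[0,0,0,-0.045,-0.018,0,0,0,0,0,-0.045,-0.018,0,0,0,0,0,-0.045,-0.018,0,0,0,0,0,-0.045,-0.018,0,0,0,0,0,-0.045,-0.018,0,0,0,0,0,-0.045,-0.018,0,0,0,0,0,-0.045,-0.018,0,0,0,0,0,-0.045,-0.018,0,0]' --force 30

```text
time: 1.1
position: [0.4476, 0.2776, 0.236]
tcp_rot: [-0.002, 0.118, 0.993, -0.002]
contact_force: [0.6, 0.9, -0.5]
opening: 0.0103
```

```bash
cat >> h.py <<'E'
def go(target,psi=None,pr=True):
    p,R=tool(); M=R.as_matrix(); psn=np.arctan2(M[1,1],M[0,1])
    sh=M.T@(np.array(target)-p)
    print('pos',p.round(4),'psi',round(psn,4),'z_t',M[:,2].round(4),'shift_tool',sh.round(4),'dist',np.linalg.norm(sh).round(4))
    if psi is not None: print('clockwise turn (tool z) deg',np.degrees(psn-psi).round(2))
    # tilt fix in tool axes
    v=np.cross(M[:,2],[0,0,-1]); print('tilt fix tool deg',np.degrees(M.T@v).round(2),'F',manip.sense()['contact_force'].round(2),'open',round(manip.sense()['opening'],4),'t',round(manip.sense()['time'],2))
E
python3 -c "
from h import *
go([.635,.141,.18])"
```

```text
pos [0.4476 0.2776 0.236 ] psi 1.3347 z_t [-0.0039 -0.0031 -1.    ] shift_tool [-0.2144 -0.0888  0.0557] dist 0.2386
tilt fix tool deg [-0.22 -0.17  0.  ] F [ 0.58  0.89 -0.47] open 0.0103 t 1.1
```

Request:
move_arm --motion '[0,0,0,-0.043,-0.018,0.01,0,0,0,0,-0.043,-0.018,0.01,0,0,0,0,-0.043,-0.018,0.01,0,0,0,0,-0.043,-0.018,0.012,0,0,0,0,-0.03,-0.012,0.012,0,0,0,0,-0.01,-0.004,0.0,0,0,0,0,0,0,0,0,0,0,0,0,0,0,0]'

```text
time: 2.1
position: [0.6383, 0.1361, 0.178]
tcp_rot: [-0.004, 0.119, 0.993, -0.002]
contact_force: [-0.4, 0.8, 0.1]
opening: 0.0004
```

```bash
python3 -c "
from h import *
go([.62,.141,.088])
im=optics.camera('scene');crop(im,300,100,200,200,3,'pics/s1.png')"
```

```text
pos [0.6383 0.1361 0.178 ] psi 1.3321 z_t [-0.0079 -0.0026 -1.    ] shift_tool [0.0183 0.0009 0.0901] dist 0.0919
tilt fix tool deg [-0.26 -0.41 -0.  ] F [-0.4   0.83  0.15] open 0.0004 t 2.1
```

View pics/s1.png

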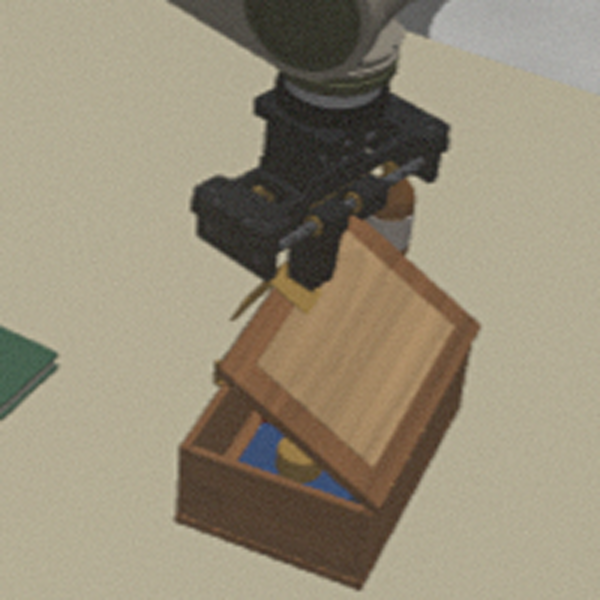

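The fingertips at (310,285) are just above the lid, behind the hasp plate. Next I push down.

Request:
move_arm --motion '[0,0,0,0,0,0.012,0,0,0,0,0.001,0,0.012,0,0,0,0,0.003,0,0.012,0,0,0,0,0.003,0,0.012,0,0,0,0,0.003,0,0.012,0,0,0,0,0.003,0,0.012,0,0,0,0,0.002,0,0.006,0,0,0,0,0,0,0.003,0]'

```text
time: 3.15
position: [0.6209, 0.141, 0.0922]
tcp_rot: [-0.004, 0.118, 0.993, -0.002]
contact_force: [0.0, -0.8, 0.7]
opening: 0.0006
```

```bash
python3 -c "
from h import *
go([.62,.141,.088])"
```

```text
pos [0.6209 0.141  0.0922] psi 1.3341 z_t [-0.0074 -0.0028 -1.    ] shift_tool [ 0.0008 -0.0002  0.0042] dist 0.0042
tilt fix tool deg [-0.25 -0.38 -0.  ] F [ 0.02 -0.79  0.65] open 0.0006 t 3.15
```

Request:
move_arm --motion '[0,0,0,0,0,0.002,0,0,0,0,0,0,0.002,0,0,0,0,0,0,0.002,0,0,0,0,0,0,0.002,0,0,0,0,0,0,0.002,0,0,0,0,0,0,0.002,0,0,0,0,0,0,0.002,0,0,0,0,0,0,0.002,0]'

```text
time: 4.15
position: [0.6209, 0.141, 0.0908]
tcp_rot: [-0.001, 0.117, 0.993, -0.002]
contact_force: [-7.6, -0.9, 13.1]
opening: 0.0003
```

```bash
python3 -c "
from h import *
go([.62,.141,.088])"
```

```text
pos [0.6209 0.141  0.0908] psi 1.3354 z_t [-0.0033 -0.0043 -1.    ] shift_tool [ 0.0009 -0.0002  0.0028] dist 0.003
tilt fix tool deg [-0.28 -0.13 -0.  ] F [-7.61 -0.87 13.09] open 0.0003 t 4.15
```

The lid stopped at z = 0.0908 under a 13 N push, so it's down on the rim. Next I lift and go to the dial, turning on the way.

```bash
cat >> h.py <<'E'
def plan(target,psi,n):
    "rows (turn z deg, shift) for n equal rows, tool axes as they stand at each row start"
    p,R=tool(); M=R.as_matrix(); a=np.arctan2(M[1,1],M[0,1]); d=(np.array(target)-p)/n; da=(a-psi)/n
    for i in range(n):
        # tool x = world angle psi+90, y = psi, z down
        x=np.array([-np.sin(a),np.cos(a)]);y=np.array([np.cos(a),np.sin(a)])
        print(np.degrees(da).round(2),(x@d[:2]).round(4),(y@d[:2]).round(4),(-d[2]).round(4)); a-=da
E
python3 -c "
from h import *
im=optics.camera('scene');crop(im,300,100,200,200,3,'pics/s2.png')
go([.47,-.246,.17],-.055)
plan([.47,-.246,.17],-.055,9)"
```

```text
pos [0.6209 0.141  0.0908] psi 1.3355 z_t [-0.0033 -0.0043 -1.    ] shift_tool [ 0.0567 -0.4119 -0.077 ] dist 0.4228
clockwise turn (tool z) deg 79.67
tilt fix tool deg [-0.28 -0.13 -0.  ] F [-7.72 -1.97 13.14] open 0.0002 t 4.2
8.85 0.0063 -0.0457 -0.0088
8.85 -0.0008 -0.0461 -0.0088
8.85 -0.0079 -0.0455 -0.0088
8.85 -0.0148 -0.0437 -0.0088
8.85 -0.0214 -0.0409 -0.0088
8.85 -0.0274 -0.0371 -0.0088
8.85 -0.0328 -0.0325 -0.0088
8.85 -0.0374 -0.027 -0.0088
8.85 -0.0411 -0.021 -0.0088
```

View pics/s2.png

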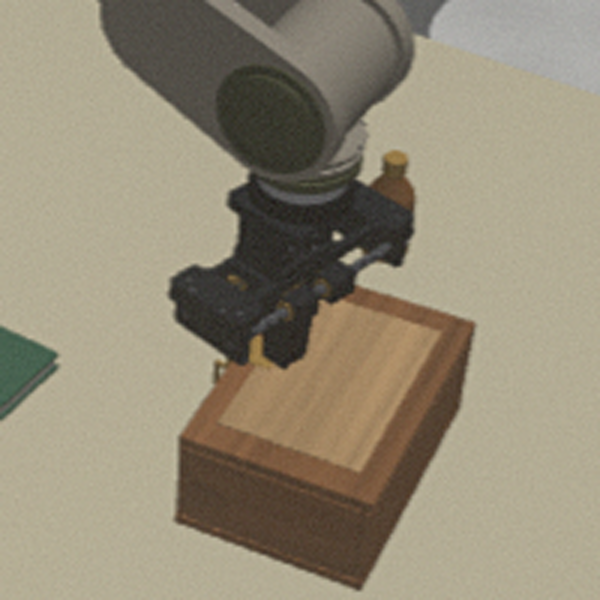

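The lid looks flat on the rim, with the staple at (222,370). Lifting and moving on.

Request:
move_arm --motion '[0,0,0,0,0,-0.035,0,0,0,0,0,0,-0.035,0,0,0,8.8,0.006,-0.046,-0.005,100,0,0,8.8,-0.001,-0.046,0,100,0,0,8.8,-0.008,-0.046,0,100,0,0,8.8,-0.015,-0.044,0,100,0,0,8.8,-0.021,-0.041,0,100,0,0,8.8,-0.027,-0.037,0,100]'

```text
time: 5.2
position: [0.5171, -0.1215, 0.1716]
tcp_rot: [0.003, 0.557, 0.831, -0.001]
contact_force: [-0.1, -0.1, -0.6]
opening: 0.0584
```

```bash
python3 -c "
from h import *
go([.47,-.246,.15],-.055)
plan([.47,-.246,.15],-.055,4)
im=optics.camera('top'); crop(im,200,100,200,150,4,'pics/t3.png')
im=optics.camera('scene'); crop(im,300,100,200,200,3,'pics/s3.png')"
```

```text
pos [ 0.5171 -0.1215  0.1716] psi 0.3892 z_t [ 0.0037 -0.0052 -1.    ] shift_tool [-0.0972 -0.0908  0.0221] dist 0.1348
clockwise turn (tool z) deg 25.45
tilt fix tool deg [0.08 0.36 0.  ] F [-0.15 -0.13 -0.64] open 0.0584 t 5.2
6.36 -0.0243 -0.0227 0.0054
6.36 -0.0267 -0.0199 0.0054
6.36 -0.0287 -0.0168 0.0054
6.36 -0.0304 -0.0135 0.0054
```

View pics/t3.png

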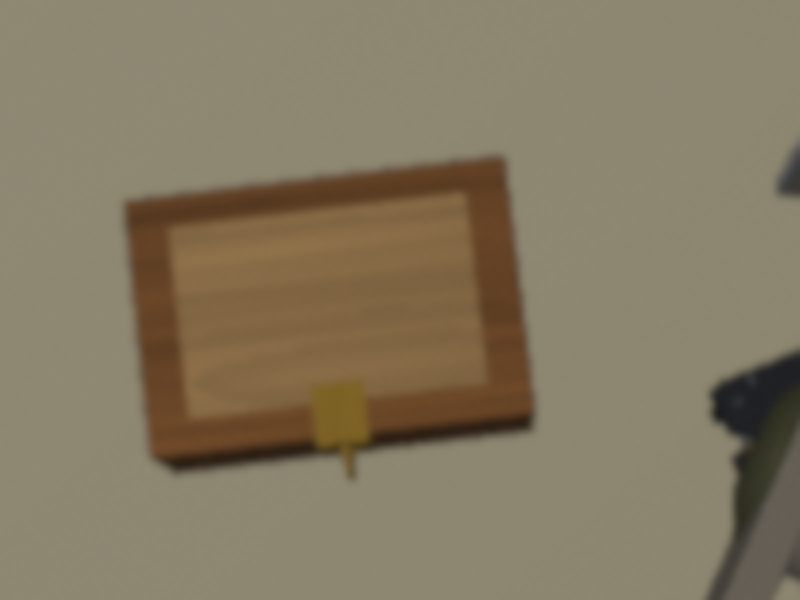

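View pics/s3.png

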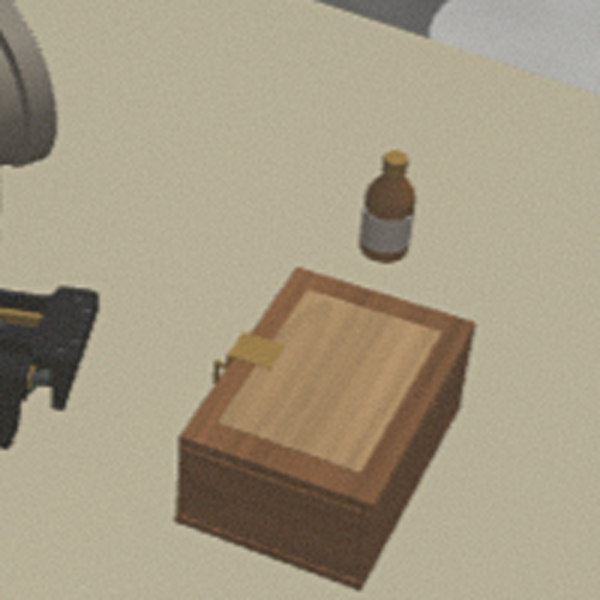

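The lid is fully shut in both views. From here I can fix the box pose: top view corners (127,202), (503,157), (532,415), (153,457), staple tip (351,478).

Run:
```python
from h import *
np.set_printoptions(precision=4,suppress=True)
T=lambda x,y:((x+.5)/4-.5+200,(y+.5)/4-.5+100)
S=lambda x,y:((x+.5)/3-.5+300,(y+.5)/3-.5+100)
for nm,s,t in [('bl',(300,268),(127,202)),('br',(474,323),(503,157)),('fr',(372,508),(532,415)),('fl',(180,438),(153,457))]: pass
tc=[T(127,202),T(503,157),T(532,415),T(153,457)]  # bl br fr fl
sc=[S(300,268),S(474,323),S(372,508),S(180,438)]  # fl bl br fr
A=np.array([onz('top',p,.0905) for p in tc]);B=np.array([onz('scene',p,.0905) for p in sc])
B=B[[1,2,3,0]]
for C in (A,B):
    bl,br,fr,fl=C; x=(bl+br-fr-fl)/2; y=(bl+fl-br-fr)/2
    print(C[:,:2].tolist()); print('mid',C.mean(0),'len',np.linalg.norm(x),np.linalg.norm(y),'yaw',np.arctan2(x[1],x[0]),np.arctan2(-y[0],y[1]),'front',(fr+fl)/2)
print('staple',onz('top',T(351,478),.056),onz('scene',S(216,372),.056),*tri(S(216,372),T(351,478)))
```

```text
[[0.7196283270054955, 0.2569661455699461], [0.7452352519196872, 0.042828425516987255], [0.5973528932157968, 0.026469197091927972], [0.573620623209711, 0.23996115431312548]]
mid [0.659  0.1416 0.0905] len 0.14788892790794347 0.2152333019312882 yaw 0.11304221321005815 0.11487039545077339 front [0.5855 0.1332 0.0905]
[[0.7233910276634394, 0.25530975919724974], [0.7505027362695642, 0.037662265906119874], [0.6044727308996961, 0.021477163434742375], [0.5798775456198582, 0.2387608388337028]]
mid [0.6646 0.1383 0.0905] len 0.1456939835361259 0.21899698877693616 yaw 0.11257591409253935 0.11832984055248963 front [0.5922 0.1301 0.0905]
staple [0.5649 0.1306 0.056 ] [0.5705 0.1294 0.056 ] [0.5668 0.132  0.0519] 0.0038153838647959275
```

Request:
move_arm --motion '[0,0,6.4,-0.024,-0.023,0.005,100,0,0,6.4,-0.027,-0.02,0.005,100,0,0,6.4,-0.029,-0.017,0.005,100,0,0,6.2,-0.028,-0.013,0.005,100,0,0,0,0,0,0,100,0,0,0,0,0,0,100,0,0,0,0,0,0,100,0,0,0,0,0,0,100]'

```text
time: 6.3
position: [0.4712, -0.2444, 0.1533]
tcp_rot: [0.005, 0.726, 0.687, 0.001]
contact_force: [0.1, 0.2, -0.0]
opening: 0.0879
```

Run:
```python
from h import *
go([.471,-.246,.053],-.055)
im=optics.camera('scene'); crop(im,170,250,120,120,5,'pics/s4.png')
im=optics.camera('top'); crop(im,400,200,100,100,6,'pics/t4.png')
```

```text
pos [ 0.4712 -0.2444  0.1533] psi -0.0547 z_t [ 0.008  -0.0062 -0.9999] shift_tool [-0.001  -0.001   0.1003] dist 0.1003
clockwise turn (tool z) deg 0.02
tilt fix tool deg [ 0.48  0.33 -0.  ] F [ 0.07  0.17 -0.  ] open 0.0879 t 6.3
```

View pics/s4.png

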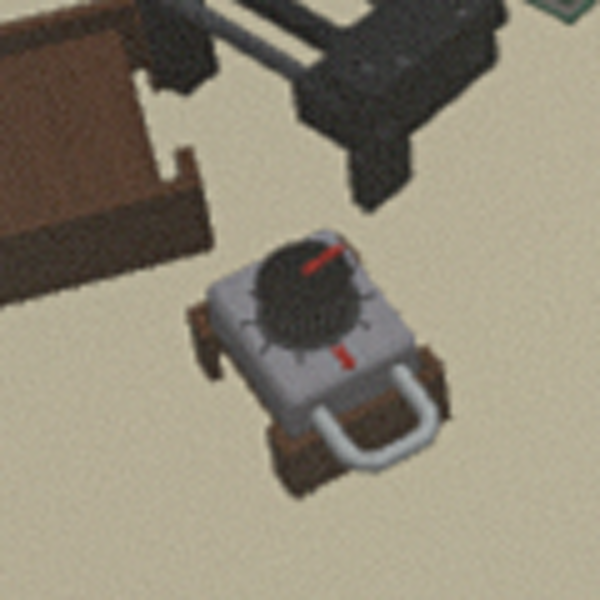

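View pics/t4.png

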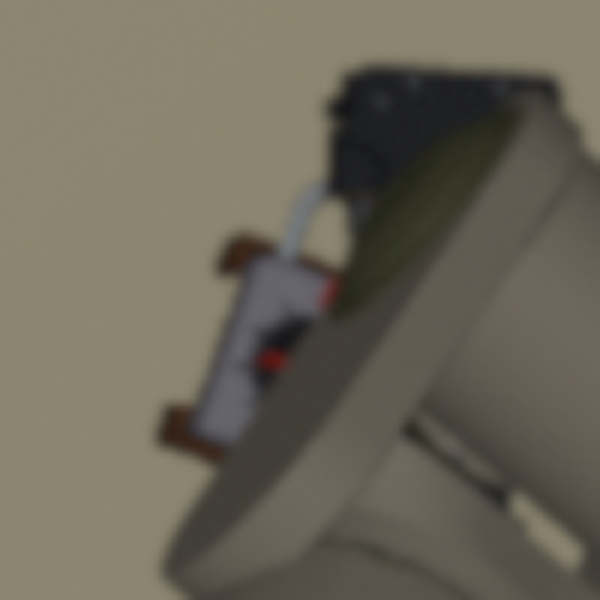

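Both views show the gripper above the dial with the fingers clear. Descending.

Request:
move_arm --motion '[0.5,0.3,0,-0.001,-0.001,0.02,100,0,0,0,0,0,0.02,100,0,0,0,0,0,0.02,100,0,0,0,0,0,0.02,100,0,0,0,0,0,0.013,100,0,0,0,0,0,0.004,100,0,0,0,0,0,0,100,0,0,0,0,0,0,100]'

```text
time: 7.4
position: [0.4688, -0.2448, 0.048]
tcp_rot: [-0.003, 0.726, 0.688, -0.001]
contact_force: [-0.1, 0.1, -0.5]
opening: 0.088
```

Run:
```python
from h import *
go([.471,-.246,.0535],-.055)
im=optics.camera('scene'); crop(im,170,250,120,120,5,'pics/s5.png')
```

```text
pos [ 0.4688 -0.2448  0.048 ] psi -0.0544 z_t [-0.0049  0.0029 -1.    ] shift_tool [-0.0011  0.0022 -0.0055] dist 0.006
clockwise turn (tool z) deg 0.03
tilt fix tool deg [-0.29 -0.15 -0.  ] F [-0.14  0.07 -0.49] open 0.088 t 7.4
```

View pics/s5.png

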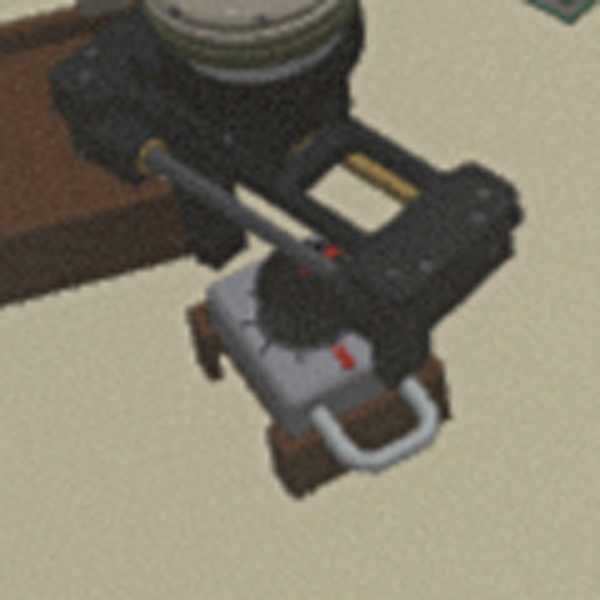

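The tool is 6 mm too low, just below the face level, so I raise it and then close on the dial.

Request:
move_arm --motion '[0,0,0,-0.001,0.002,-0.006,100,0,0,0,0,0,0,100,0,0,0,0,0,0,45,0,0,0,0,0,0,45,0,0,0,0,0,0,30,0,0,0,0,0,0,30,0,0,0,0,0,0,30,0,0,0,0,0,0,30]' --force 15

```text
time: 8.45
position: [0.4705, -0.2462, 0.0554]
tcp_rot: [-0.003, 0.726, 0.688, -0.001]
contact_force: [-4.7, -0.2, 3.8]
opening: 0.0374
```

Run:
```python
from h import *
go([.471,-.246,.0545],-.055)
print(manip.sense()['moment'])
```

```text
pos [ 0.4705 -0.2462  0.0554] psi -0.054 z_t [-0.0056  0.0023 -1.    ] shift_tool [0.0002 0.0005 0.0009] dist 0.001
clockwise turn (tool z) deg 0.06
tilt fix tool deg [-0.33 -0.11 -0.  ] F [-4.73 -0.22  3.8 ] open 0.0374 t 8.45
[-0.1186478   0.79845216  0.01548563]
```

Request:
move_arm --motion '[0,0,9,0,0,0,30,0,0,9,0,0,0,30,0,0,9,0,0,0,30,0,0,9,0,0,0,30,0,0,0,0,0,0,30,0,0,9,0,0,0,30,0,0,9,0,0,0,30,0,0,0,0,0,0,30]'

```text
time: 9.45
position: [0.4704, -0.2462, 0.0554]
tcp_rot: [-0.002, 0.961, 0.276, -0.002]
contact_force: [-0.2, 0.4, -0.1]
opening: 0.0377
```

Run:
```python
from h import *
go([.471,-.246,.0545],-.055-1.885)
print(manip.sense()['moment'])
```

```text
pos [ 0.4704 -0.2462  0.0554] psi -1.0113 z_t [-0.0056  0.0023 -1.    ] shift_tool [0.0006 0.0002 0.0009] dist 0.0011
clockwise turn (tool z) deg 53.21
tilt fix tool deg [-0.28  0.2   0.  ] F [-0.17  0.4  -0.13] open 0.0377 t 9.45
[-0.03763892  0.11474138 -0.07607683]
```

Request:
move_arm --motion '[0,0,9,0,0,0,30,0,0,9,0,0,0,30,0,0,0,0,0,0,30,0,0,9,0,0,0,30,0,0,9,0,0,0,30,0,0,9,0,0,0,30,0,0,8,0,0,0,30,0,0,0,0,0,0,30]'

```text
time: 10.45
position: [0.4703, -0.246, 0.0554]
tcp_rot: [-0.001, 0.986, -0.169, -0.003]
contact_force: [-0.4, 0.1, 0.3]
opening: 0.0376
```

Run:
```python
from h import *
go([.471,-.246,.0545],-.055-1.885)
print(manip.sense()['moment'])
im=optics.camera('scene'); crop(im,170,250,120,120,5,'pics/s6.png')
```

```text
pos [ 0.4703 -0.246   0.0554] psi -1.9101 z_t [-0.0059  0.0027 -1.    ] shift_tool [ 0.0006 -0.0002  0.0009] dist 0.0011
clockwise turn (tool z) deg 1.71
tilt fix tool deg [-0.03  0.37  0.  ] F [-0.44  0.08  0.27] open 0.0376 t 10.45
[0.04432096 0.21043138 0.01647772]
```

View pics/s6.png

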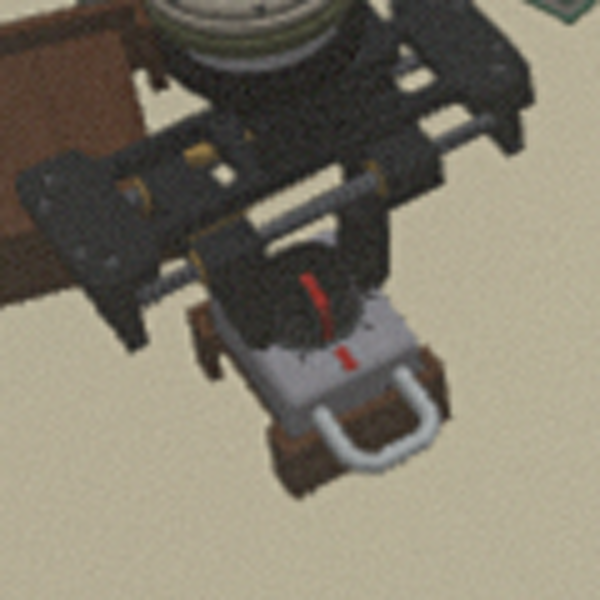

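The red stripe at (318,305) now lines up with the mark at (345,358). A small finishing turn, then release and rise.

Request:
move_arm --motion '[0,0,2,0,0,0,30,0,0,0,0,0,0,30,0,0,0,0,0,0,60,0,0,0,0,0,0,70,0,0,0,0,0,0,70,0,0,0,0,0,-0.02,70,0,0,0,0,0,-0.03,70,0,0,0,0,0,-0.01,70]'

```text
time: 11.5
position: [0.4703, -0.2459, 0.1159]
tcp_rot: [-0.001, 0.983, -0.182, -0.004]
contact_force: [0.9, -0.6, -0.3]
opening: 0.062
```

Run:
```python
from h import *
np.set_printoptions(precision=4,suppress=True)
go([.523,-.2666,.10],-.37-np.pi/2)
im=optics.camera('scene'); crop(im,180,270,90,90,7,'pics/s7.png')
# yaw from initial top picture: undistorted, lock face edges via grey mask
t=cv2.imread('pics/top0.png'); 
sub=t[220:295,415:485].astype(int); B,G,Rr=sub[...,0],sub[...,1],sub[...,2]
m=((B>=Rr-2)&(B>60)).astype(np.uint8)
cv2.imwrite('pics/m7.png',cv2.resize(m*255,None,fx=8,fy=8,interpolation=cv2.INTER_NEAREST))
```

```text
pos [ 0.4703 -0.2459  0.1159] psi -1.9369 z_t [-0.0076  0.0039 -1.    ] shift_tool [0.0567 0.0005 0.0154] dist 0.0588
clockwise turn (tool z) deg 0.22
tilt fix tool deg [-0.05  0.48 -0.  ] F [ 0.89 -0.59 -0.35] open 0.062 t 11.5
```

View pics/s7.png

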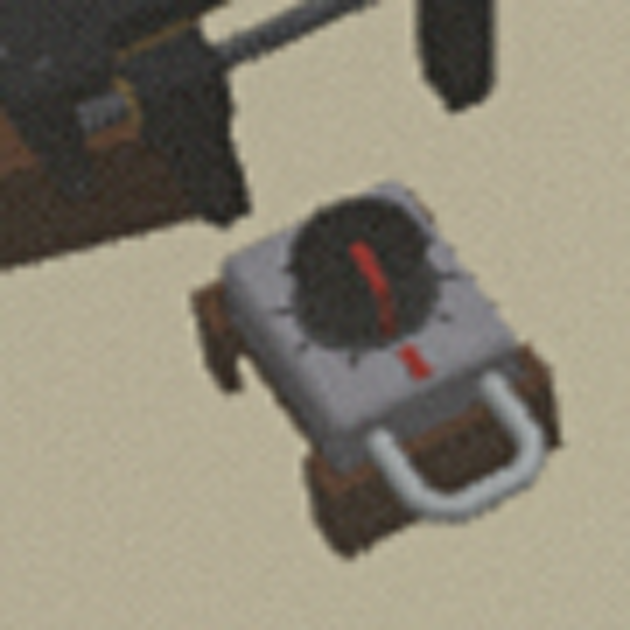

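View pics/m7.png

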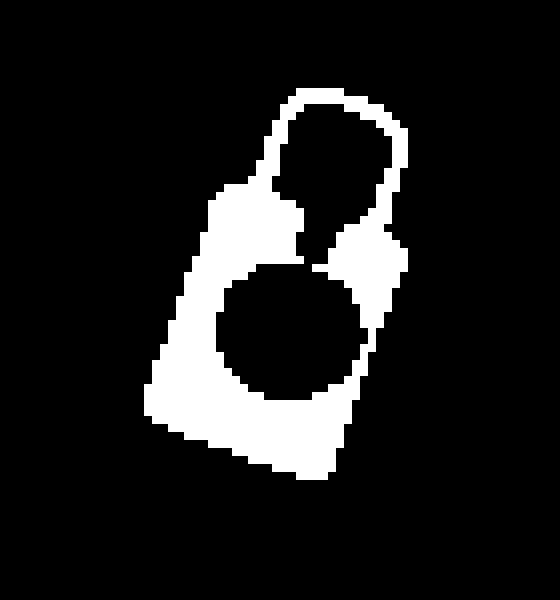

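Run:
```python
from h import *
np.set_printoptions(precision=4,suppress=True)
t=cv2.imread('pics/top0.png').astype(int)
B,Rr=t[...,0],t[...,2]; m=((B>=Rr-2)&(B>60)).astype(np.uint8); full=np.zeros_like(m); full[220:295,415:485]=m[220:295,415:485]
ker=cv2.getStructuringElement(cv2.MORPH_ELLIPSE,(13,13))
full=cv2.morphologyEx(cv2.morphologyEx(full,cv2.MORPH_OPEN,np.ones((4,4))),cv2.MORPH_CLOSE,ker)
cs,_=cv2.findContours(full,cv2.RETR_EXTERNAL,cv2.CHAIN_APPROX_NONE); c=max(cs,key=cv2.contourArea)[:,0].astype(float)
W=np.array([onz('top',p,.05)[:2] for p in c],np.float32)
r=cv2.minAreaRect(W); print('rect',r)
# straight sides: fit lines
ax=np.array([np.cos(-.35),np.sin(-.35)]);n=np.array([-ax[1],ax[0]]);c0=W.mean(0)
u=(W-c0)@ax;v=(W-c0)@n
for sg in (1,-1):
    k=(np.abs(u)<.025)&(sg*v>.02); p=np.polyfit(u[k],v[k],1); print('side',sg,p,'yaw',-.35+np.arctan(p[0]))
    k=(np.abs(v)<.018)&(sg*u>.02); p=np.polyfit(v[k],u[k],1); print('end',sg,p,'yaw',-.35-np.arctan(p[0]))
# side edge in scene image s7 (f=7,x0=180,y0=270): left face edge top
S=lambda x,y:((x+.5)/7-.5+180,(y+.5)/7-.5+270)
a=onz('scene',S(228,262),.05);b=onz('scene',S(330,430),.05);cc=onz('scene',S(515,345),.05);d=onz('scene',S(395,190),.05)
for p,q in((a,b),(d,cc)): print('scene side yaw',np.arctan2(q[1]-p[1],q[0]-p[0]),np.linalg.norm(q-p))
st=[onz('scene',S(358,248),.0725),onz('scene',S(392,328),.0725)];mk=[onz('scene',S(405,350),.05),onz('scene',S(422,375),.05)]
for p,q in(st,mk,(st[0],mk[1])): print('stripe/mark',p,q,np.arctan2(q[1]-p[1],q[0]-p[0]))
```

```text
rect ((0.4666590094566345, -0.24686561524868011), (0.05877038091421127, 0.0764806717634201), 69.90433502197266)
side 1 [-0.0197  0.0267] yaw -0.36968559674708734
end 1 [0.2108 0.0314] yaw -0.5577557636677143
side -1 [ 0.0262 -0.0275] yaw -0.32381718435266343
end -1 [ 0.0071 -0.0364] yaw -0.3570637724350507
scene side yaw -0.4193089691814646 0.07111357573381513
scene side yaw -0.35657508418474687 0.07086910332857232
stripe/mark [ 0.4736 -0.2492  0.0725] [ 0.5006 -0.2657  0.0725] -0.5473147380887411
stripe/mark [ 0.4949 -0.2573  0.05  ] [ 0.5047 -0.2614  0.05  ] -0.3936269171200144
stripe/mark [ 0.4736 -0.2492  0.0725] [ 0.5047 -0.2614  0.05  ] -0.3719434388046014
```

Request:
move_arm --motion '[0,0.5,0,0.03,0,0,75,0,0,0,0.028,0,0,75,0,0,0,0,0,0.02,75,0,0,0,0,0,0.02,75,0,0,0,0,0,0.02,75,0,0,0,0,0,0.01,75,0,0,0,0,0,0,75,0,0,0,0,0,0,75]'

```text
time: 12.55
position: [0.5245, -0.2661, 0.0381]
tcp_rot: [-0.002, 0.983, -0.182, -0.002]
contact_force: [-0.7, 0.1, -0.3]
opening: 0.0661
```

Run:
```python
from h import *
go([.5247,-.2664,.024],-1.931)
im=optics.camera('scene'); crop(im,180,270,90,90,7,'pics/s8.png')
```

```text
pos [ 0.5245 -0.2661  0.0381] psi -1.9367 z_t [-0.0041  0.0045 -1.    ] shift_tool [0.0004 0.0003 0.0141] dist 0.0141
clockwise turn (tool z) deg -0.32
tilt fix tool deg [-0.16  0.31  0.  ] F [-0.73  0.15 -0.32] open 0.0661 t 12.55
```

View pics/s8.png

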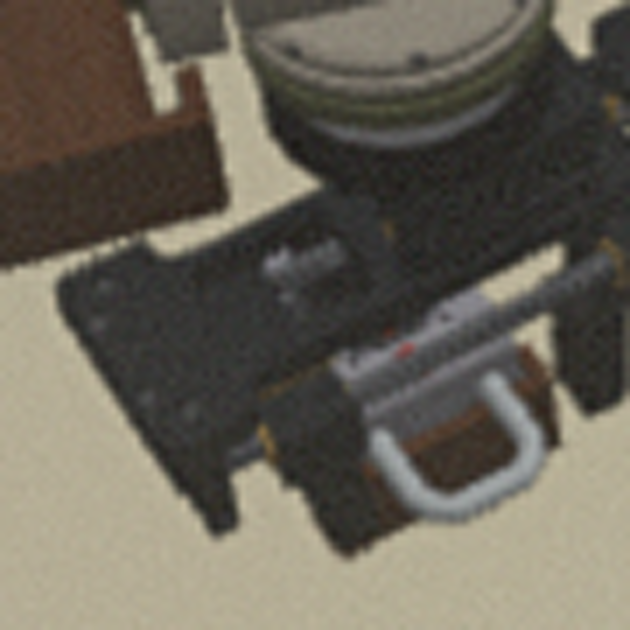

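Request:
move_arm --motion '[0,0.2,0,0.001,0,0.005,75,0,0,0,0,0,0.005,75,0,0,0,0,0,0.003,75,0,0,0,0,0,0,75,0,0,0,0,0,0,55,0,0,0,0,0,0,40,0,0,0,0,0,0,40,0,0,0,0,0,0,40]' --force 20

```text
time: 13.6
position: [0.5259, -0.2668, 0.0254]
tcp_rot: [-0.001, 0.983, -0.182, 0.0]
contact_force: [-0.3, -0.9, -0.2]
opening: 0.0429
```

Run:
```python
from h import *
go([.5247,-.2664,.024],-1.931)
im=optics.camera('scene'); crop(im,180,270,90,90,7,'pics/s9.png')
```

```text
pos [ 0.5259 -0.2668  0.0254] psi -1.9365 z_t [ 0.0012  0.0017 -1.    ] shift_tool [-0.0013  0.0001  0.0014] dist 0.0019
clockwise turn (tool z) deg -0.32
tilt fix tool deg [-0.11 -0.03  0.  ] F [-0.26 -0.86 -0.15] open 0.0429 t 13.6
```

View pics/s9.png

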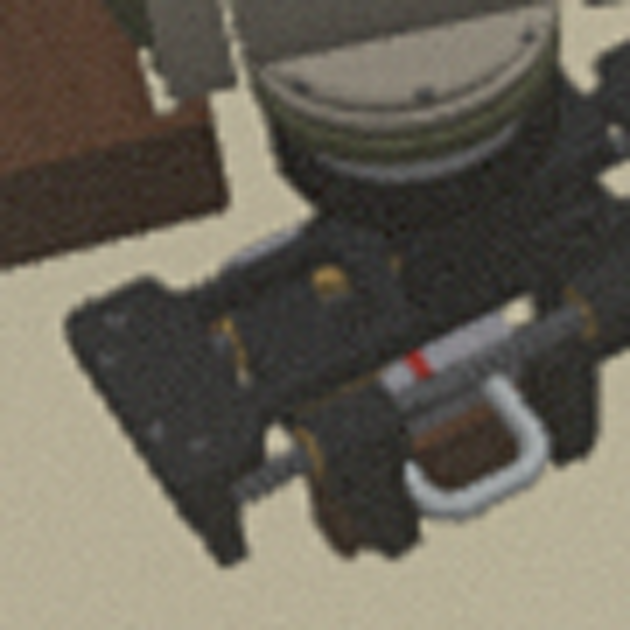

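The opening is 43 mm, matching the 44 mm shackle. Pulling along the lock's x.

Request:
move_arm --motion '[0,0,0,0.003,0,0,40,0,0,0,0.003,0,0,40,0,0,0,0.003,0,0,40,0,0,0,0.003,0,0,40,0,0,0,0.003,0,0,40,0,0,0,0.003,0,0,40,0,0,0,0.003,0,0,40,0,0,0,0.001,0,0,40]'

```text
time: 14.65
position: [0.5434, -0.2733, 0.0234]
tcp_rot: [-0.003, 0.983, -0.181, -0.007]
contact_force: [-4.8, 1.1, 3.1]
opening: 0.0424
```

Run:
```python
from h import *
go([.5447,-.2744,.024],-1.931)
im=optics.camera('scene'); crop(im,180,270,90,90,7,'pics/s10.png')
```

```text
pos [ 0.5434 -0.2733  0.0234] psi -1.9356 z_t [-0.0119  0.0083 -0.9999] shift_tool [ 0.0016  0.0006 -0.0006] dist 0.0018
clockwise turn (tool z) deg -0.26
tilt fix tool deg [-0.2   0.81 -0.  ] F [-4.81  1.09  3.1 ] open 0.0424 t 14.65
```

View pics/s10.png

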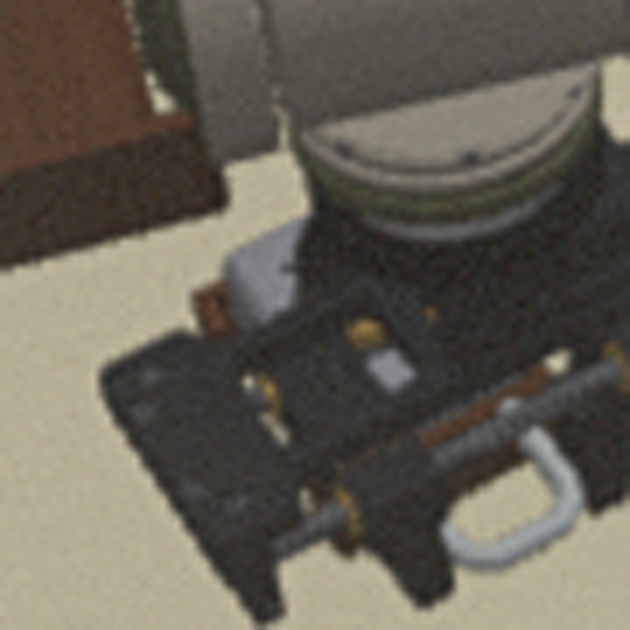

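The shackle came out about 18.6 mm. I pull a little more to confirm the end stop.

Request:
move_arm --motion '[0,0,0,0.003,0,0,40,0,0,0,0.003,0,0,40,0,0,0,0.003,0,0,40,0,0,0,0.002,0,0,40,0,0,0,0.002,0,0,40,0,0,0,0,0,0,40,0,0,0,0,0,0,40,0,0,0,0,0,0,40]'

```text
time: 15.7
position: [0.544, -0.2734, 0.0188]
tcp_rot: [-0.008, 0.983, -0.18, -0.026]
contact_force: [-3.2, 1.2, 3.4]
opening: 0.0428
```

Run:
```python
from h import *
go([.5447,-.2744,.024],-1.931)
```

```text
pos [ 0.544  -0.2734  0.0188] psi -1.934 z_t [-0.0474  0.0256 -0.9985] shift_tool [ 0.0007  0.0006 -0.0052] dist 0.0053
clockwise turn (tool z) deg -0.17
tilt fix tool deg [-0.41  3.06  0.  ] F [-3.18  1.17  3.44] open 0.0428 t 15.7
```

The end stop is reached: no further travel, and the wrist only tips under the pull. Releasing, levelling and rising.

Request:
move_arm --motion '[0,0,0,0,0,0,80,0,0,0,0,0,0,80,0,0,0,0,0,0,80,0,3,0,0,0,0,80,0,0,0,0,0,-0.02,80,0,0,0,0,0,-0.04,80,0,0,0,0,0,-0.04,90,0,0,0,0,0,0,100]'

```text
time: 16.7
position: [0.5455, -0.2751, 0.1264]
tcp_rot: [-0.002, 0.984, -0.181, 0.003]
contact_force: [0.6, 0.2, -0.2]
opening: 0.0866
```

Run:
```python
from h import *
go([.4704,-.246,.12],-1.931)
im=optics.camera('scene'); crop(im,180,270,90,90,7,'pics/s11.png')
```

```text
pos [ 0.5455 -0.2751  0.1264] psi -1.9343 z_t [ 0.0061  0.0036 -1.    ] shift_tool [-0.0806 -0.0005  0.006 ] dist 0.0808
clockwise turn (tool z) deg -0.19
tilt fix tool deg [-0.32 -0.26  0.  ] F [ 0.59  0.17 -0.21] open 0.0866 t 16.7
```

View pics/s11.png

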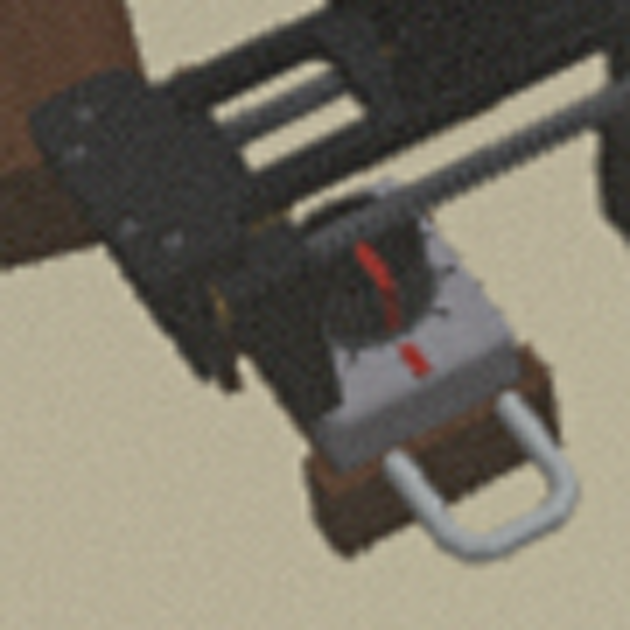

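The shackle is clearly out, with the bow at (480,555) compared with (450,515) before. Moving back over the lock body.

Run:
```python
from h import *
S=lambda x,y:((x+.5)/7-.5+180,(y+.5)/7-.5+270)
a=onz('scene',S(450,517),.036);b=onz('scene',S(482,557),.036);print(np.linalg.norm(a-b),b)
```

```text
0.016924128008826478 [ 0.55137723 -0.29258839  0.036     ]
```

Request:
move_arm --motion '[-0.3,-0.3,0,-0.03,0,0,100,0,0,0,-0.03,0,0,100,0,0,0,-0.018,0,0,100,0,0,0,0,0,0.02,100,0,0,0,0,0,0.02,100,0,0,0,0,0,0.01,100,0,0,0,0,0,0,100,0,0,0,0,0,0,100]'

```text
time: 17.75
position: [0.4677, -0.2444, 0.0708]
tcp_rot: [-0.003, 0.983, -0.181, -0.006]
contact_force: [-0.9, -0.1, 0.3]
opening: 0.0882
```

Run:
```python
from h import *
go([.4715,-.2465,.022],-1.931)
im=optics.camera('scene'); crop(im,180,270,90,90,7,'pics/s12.png')
```

```text
pos [ 0.4677 -0.2444  0.0708] psi -1.9345 z_t [-0.0116  0.0079 -0.9999] shift_tool [0.005  0.0008 0.0487] dist 0.049
clockwise turn (tool z) deg -0.2
tilt fix tool deg [-0.19  0.78 -0.  ] F [-0.91 -0.09  0.27] open 0.0882 t 17.75
```

View pics/s12.png

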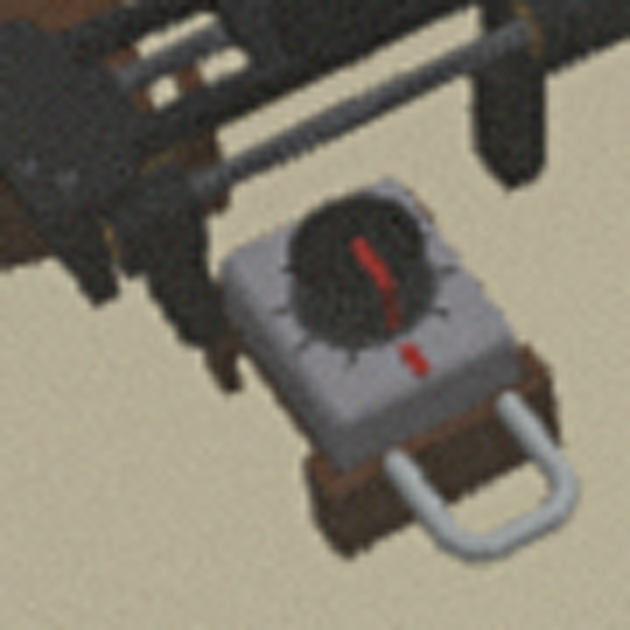

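Request:
move_arm --motion '[-0.2,0.8,0,0.004,0.001,0,100,0,0,0,0,0,0.01,100,0,0,0,0,0,0.012,100,0,0,0,0,0,0.01,100,0,0,0,0,0,0.006,100,0,0,0,0,0,0.002,100,0,0,0,0,0,0,100,0,0,0,0,0,0,100]'

```text
time: 18.8
position: [0.4716, -0.2471, 0.0284]
tcp_rot: [0.001, 0.984, -0.181, 0.001]
contact_force: [0.5, 0.1, 0.0]
opening: 0.088
```

Run:
```python
from h import *
go([.4715,-.2465,.022],-1.931)
```

```text
pos [ 0.4716 -0.2471  0.0284] psi -1.9344 z_t [ 0.0017 -0.0015 -1.    ] shift_tool [-0.0003 -0.0005  0.0064] dist 0.0064
clockwise turn (tool z) deg -0.2
tilt fix tool deg [ 0.04 -0.12  0.  ] F [0.5  0.08 0.  ] open 0.088 t 18.8
```

Request:
move_arm --motion '[0,0,0,0,0,0.005,100,0,0,0,0,0,0.001,100,0,0,0,0,0,0,80,0,0,0,0,0,0,60,0,0,0,0,0,0,50,0,0,0,0,0,0,50,0,0,0,0,0,0,50,0,0,0,0,0,0,50]' --force 45

```text
time: 19.8
position: [0.4718, -0.2472, 0.0224]
tcp_rot: [0.001, 0.984, -0.181, 0.001]
contact_force: [-0.5, -0.1, 0.1]
opening: 0.0598
```

Run:
```python
from h import *
go([.4715,-.2465,.022],-1.931)
im=optics.camera('scene'); crop(im,180,270,90,90,7,'pics/s13.png')
```

```text
pos [ 0.4718 -0.2472  0.0224] psi -1.9345 z_t [ 0.0024 -0.002  -1.    ] shift_tool [-0.0006 -0.0006  0.0004] dist 0.0009
clockwise turn (tool z) deg -0.2
tilt fix tool deg [ 0.06 -0.17 -0.  ] F [-0.47 -0.1   0.13] open 0.0598 t 19.8
```

View pics/s13.png

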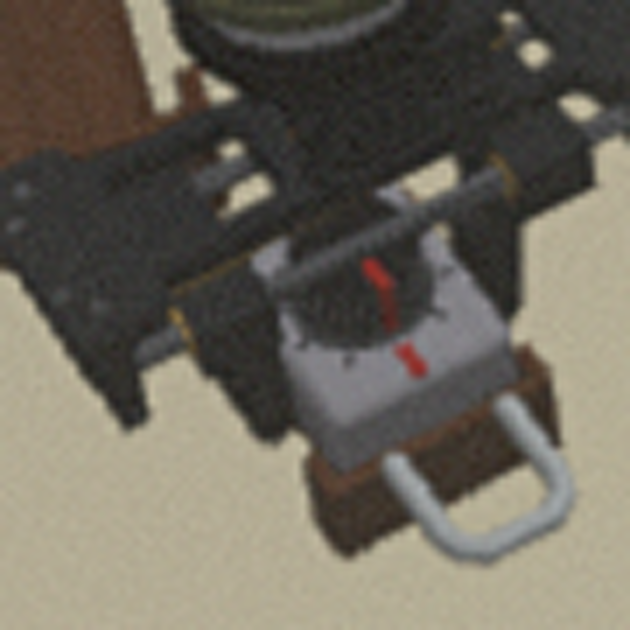

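Gripped at 59.8 mm, which is the body width. Lifting straight up.

Request:
move_arm --motion '[0,0,0,0,0,-0.005,50,0,0,0,0,0,-0.01,50,0,0,0,0,0,-0.015,50,0,0,0,0,0,-0.02,50,0,0,0,0,0,-0.02,50,0,0,0,0,0,-0.02,50,0,0,0,0,0,-0.01,50,0,0,0,0,0,0,50]'

```text
time: 20.85
position: [0.4709, -0.2465, 0.1299]
tcp_rot: [0.001, 0.984, -0.181, 0.001]
contact_force: [-0.4, 0.1, -3.4]
opening: 0.0597
```

Run:
```python
from h import *
go([.43,.11,.12],.115-np.pi/2)
plan([.43,.11,.12],.115-np.pi/2,12)
im=optics.camera('scene'); crop(im,160,210,120,120,5,'pics/s14.png')
print(onz('top',(323,300),.016), proj('top',[[.455,.117,.02]]))
for p in [(294,279),(353,281),(352,322),(293,322)]: print(onz('top',p,.016))
```

```text
pos [ 0.4709 -0.2465  0.1299] psi -1.9343 z_t [ 0.0023 -0.0022 -1.    ] shift_tool [-0.1651 -0.3187  0.009 ] dist 0.359
clockwise turn (tool z) deg -27.42
tilt fix tool deg [ 0.07 -0.17  0.  ] F [-0.42  0.11 -3.41] open 0.0597 t 20.85
-2.28 -0.0138 -0.0266 0.0008
-2.28 -0.0127 -0.0271 0.0008
-2.28 -0.0116 -0.0276 0.0008
-2.28 -0.0105 -0.028 0.0008
-2.28 -0.0094 -0.0284 0.0008
-2.28 -0.0082 -0.0288 0.0008
-2.28 -0.0071 -0.0291 0.0008
-2.28 -0.0059 -0.0293 0.0008
-2.28 -0.0047 -0.0295 0.0008
-2.28 -0.0035 -0.0297 0.0008
-2.28 -0.0024 -0.0298 0.0008
-2.28 -0.0012 -0.0299 0.0008
[0.37641925 0.04821962 0.016     ] [[293.95977167 266.76252884]]
[0.4260064  0.11704052 0.016     ]
[ 0.42130262 -0.02292952  0.016     ]
[ 0.32447455 -0.02038473  0.016     ]
[0.32445181 0.119144   0.016     ]
```

View pics/s14.png

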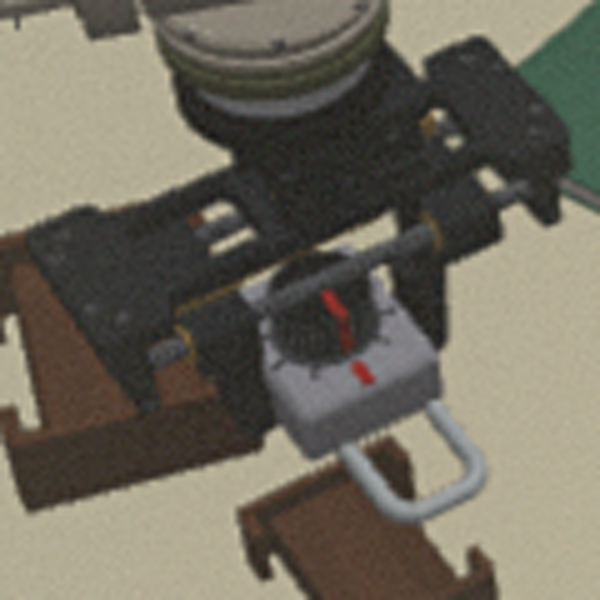

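The lock is out of the cradle, level, shackle extended, and the force reading of −3.4 N matches its 0.37 kg. Moving towards the box front, staying back from it.

Request:
move_arm --motion '[0,0,-2.3,-0.014,-0.027,0,50,0,0,-2.3,-0.013,-0.027,0,50,0,0,-2.3,-0.012,-0.028,0,50,0,0,-2.3,-0.0105,-0.028,0,50,0,0,-2.3,-0.009,-0.028,0,50,0,0,-2.3,-0.008,-0.029,0,50,0,0,-2.3,-0.007,-0.029,0,50,0,0,-2.3,-0.006,-0.029,0,50]'

```text
time: 21.9
position: [0.4382, -0.0015, 0.1237]
tcp_rot: [-0.002, 1.0, -0.018, -0.004]
contact_force: [0.5, -0.1, -4.0]
opening: 0.0598
```

Run:
```python
from h import *
go([.43,.11,.12],.115-np.pi/2)
plan([.43,.11,.12],.115-np.pi/2,4)
```

```text
pos [ 0.4382 -0.0015  0.1237] psi -1.6066 z_t [-0.0085  0.0035 -1.    ] shift_tool [-0.0121 -0.1111  0.0042] dist 0.1118
clockwise turn (tool z) deg -8.64
tilt fix tool deg [-0.19  0.49 -0.  ] F [ 0.5  -0.07 -3.99] open 0.0598 t 21.9
-2.16 -0.003 -0.0278 0.0009
-2.16 -0.002 -0.0279 0.0009
-2.16 -0.0009 -0.0279 0.0009
-2.16 0.0001 -0.0279 0.0009
```

Request:
move_arm --motion '[-0.2,0.5,-2.2,-0.003,-0.028,0,50,0,0,-2.2,-0.002,-0.028,0,50,0,0,-2.2,-0.001,-0.028,0,50,0,0,-2.1,0,-0.028,0,50,0,0,0,0,0,0.02,50,0,0,0,0,0,0.02,50,0,0,0,0,0,0.015,50,0,0,0,0,0,0,50]'

```text
time: 22.9
position: [0.4249, 0.1163, 0.0628]
tcp_rot: [-0.001, 0.998, 0.062, -0.005]
contact_force: [0.8, 1.6, -3.3]
opening: 0.0595
```

Run:
```python
from h import *
go([.4508,.1164,.0424],.115-np.pi/2)
im=optics.camera('scene'); crop(im,240,120,170,150,4,'pics/s15.png')
im=optics.camera('top'); crop(im,220,130,150,150,4,'pics/t15.png')
```

```text
pos [0.4249 0.1163 0.0628] psi -1.4458 z_t [-9.7e-03  6.0e-04 -1.0e+00] shift_tool [0.0259 0.0032 0.0201] dist 0.033
clockwise turn (tool z) deg 0.58
tilt fix tool deg [-0.1   0.55  0.  ] F [ 0.77  1.59 -3.34] open 0.0595 t 22.9
```

View pics/s15.png

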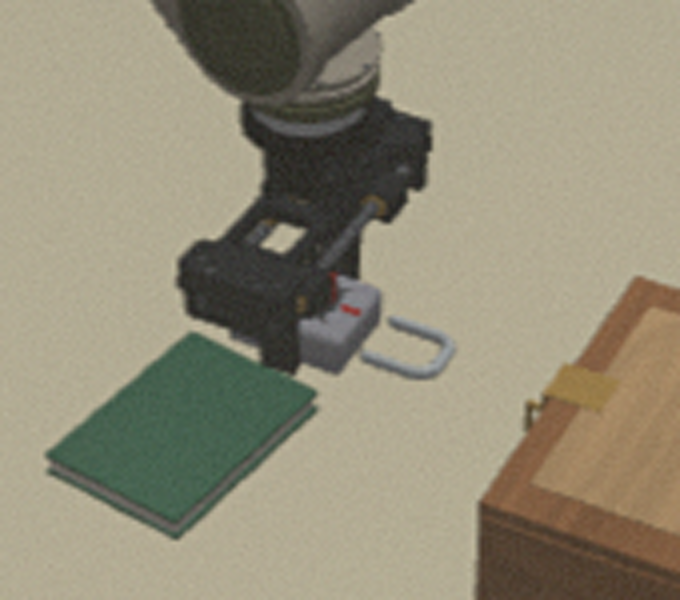

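View pics/t15.png

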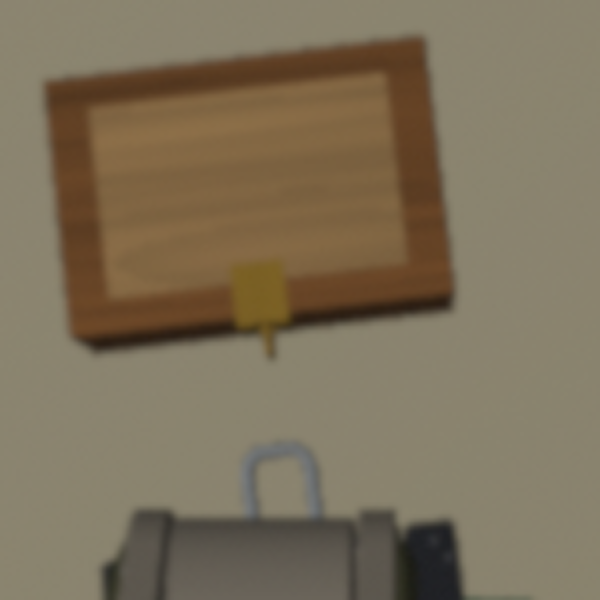

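Both views show the bow short of the box: the top view has it at (278,443) with the staple tip at (270,358), and the scene view has the bow at (452,348) with the staple at (530,415). I'll check the offset of bow against staple in each camera.

Run:
```python
from h import *
np.set_printoptions(precision=4,suppress=True)
p,R=tool();M=R.as_matrix();u=M[:,0]
bz=p[2]-.0004+.014
bow=p+u*.094; bow[2]+= .0136; print('bow by kin',bow)
T=lambda x,y:((x+.5)/4-.5+220,(y+.5)/4-.5+130)
S=lambda x,y:((x+.5)/4-.5+240,(y+.5)/4-.5+120)
bt=onz('top',T(279,443),bow[2]);st=onz('top',T(270,358),.056)
print('top bow',bt,'staple',st)
print('proj bow in scene crop',(proj('scene',[bow])[0]-[240,120])*4, 'staple est',(proj('scene',[[.569,.130,.056]])[0]-[240,120])*4,'top bow',(proj('top',[bow])[0]-[220,130])*4)
ss=onz('scene',S(530,415),.056);sb=onz('scene',S(453,355),bow[2]); print('scene bow',sb,'staple',ss)
ub=np.array([np.cos(.115),np.sin(.115)]);n=np.array([-ub[1],ub[0]])
for a,b in((bt,st),(sb,ss),(bow,np.array([.569,.13,.056]))): print('along',(b-a)[:2]@ub,'lateral(+y)',(b-a)[:2]@n)
```

```text
bow by kin [0.519  0.128  0.0769]
top bow [0.5146 0.1243 0.0769] staple [0.5649 0.1312 0.056 ]
proj bow in scene crop [451.7931 356.0142] staple est [525.0891 413.1343] top bow [271.022  433.7701]
scene bow [0.5176 0.1298 0.0769] staple [0.5708 0.1308 0.056 ]
along 0.050734581252175025 lateral(+y) 0.001017740121567949
along 0.052926434811811425 lateral(+y) -0.0050941910961271415
along 0.049895126965707665 lateral(+y) -0.0037936694814470154
```

Averaging both views, the staple is near (0.572, 0.131, 0.056). The final move is 29 mm forward, 2 mm sideways and 20 mm down, leaving a gap of about 25 mm.

Request:
move_arm --motion '[-0.1,0.5,0.6,0.005,0.001,0.008,50,0,0,0,0.007,0.001,0.007,50,0,0,0,0.008,0,0.004,50,0,0,0,0.006,0,0.001,50,0,0,0,0.003,0,0,50,0,0,0,0,0,0,50,0,0,0,0,0,0,50,0,0,0,0,0,0,50]'

```text
time: 24.0
position: [0.4578, 0.1177, 0.0438]
tcp_rot: [0.0, 0.998, 0.057, 0.003]
contact_force: [0.4, -0.1, -3.6]
opening: 0.0595
```

Run:
```python
from h import *
go([.4538,.1173,.0424],.115-np.pi/2)
```

```text
pos [0.4578 0.1177 0.0438] psi -1.4572 z_t [ 5.1e-03 -2.0e-04 -1.0e+00] shift_tool [-0.004  -0.      0.0014] dist 0.0042
clockwise turn (tool z) deg -0.08
tilt fix tool deg [ 0.04 -0.29 -0.  ] F [ 0.39 -0.12 -3.59] open 0.0595 t 24.0
```

Request:
move_arm --motion '[0,-0.3,0,-0.003,0,0.001,50,0,0,0,0,0,0,50,0,0,0,0,0,0,50,0,0,0,0,0,0,50,0,0,0,0,0,0,50,0,0,0,0,0,0,50,0,0,0,0,0,0,50,0,0,0,0,0,0,50]'

```text
time: 25.0
position: [0.4545, 0.1174, 0.0428]
tcp_rot: [0.0, 0.998, 0.057, -0.0]
contact_force: [1.1, -0.4, -3.3]
opening: 0.0599
```

Run:
```python
from h import *
go([.4538,.1173,.0424],.115-np.pi/2); print(manip.sense()['qd'].round(4))
im=optics.camera('scene'); crop(im,300,150,120,100,6,'pics/s16.png'); crop(im,0,0,640,480,1,'pics/s16f.png')
im=optics.camera('top'); crop(im,220,130,150,150,4,'pics/t16.png')
```

```text
pos [0.4545 0.1174 0.0428] psi -1.4571 z_t [-3.e-04 -8.e-04 -1.e+00] shift_tool [-0.0007  0.      0.0004] dist 0.0008
clockwise turn (tool z) deg -0.08
tilt fix tool deg [0.04 0.02 0.  ] F [ 1.07 -0.45 -3.28] open 0.0599 t 25.0
[-0.0018 -0.001   0.0002 -0.0016  0.0004 -0.0013]
```

View pics/s16.png

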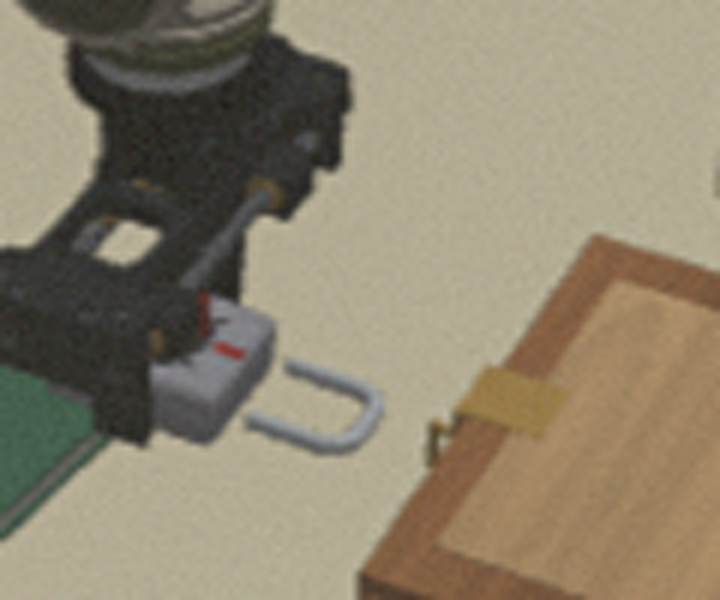

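View pics/t16.png

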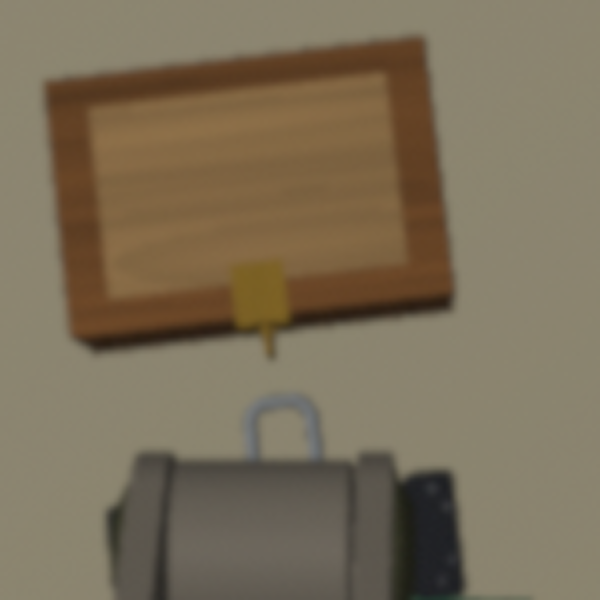

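View pics/s16f.png

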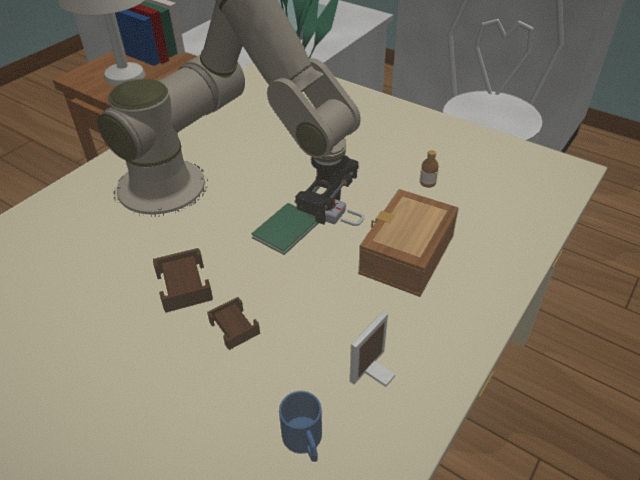

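Run:
```python
from h import *
np.set_printoptions(precision=4,suppress=True)
p,R=tool();u=R.as_matrix()[:,0]; v=-R.as_matrix()[:,1]
T=lambda x,y:((x+.5)/4-.5+220,(y+.5)/4-.5+130)
S=lambda x,y:((x+.5)/6-.5+300,(y+.5)/6-.5+150)
z=p[2]+.0136
bt=onz('top',T(283.5,394),z);st=onz('top',T(270,358),.056)
print('top',bt,st)
im=optics.camera('scene')
# scene: shackle mask contour -> world at plane z ; extents
s=im[150:250,300:420].astype(int); m=((s[...,2]-s[...,0]>6)&(s[...,2]>110)).astype(np.uint8)
m[:55]=0; n,l,stt,ce=cv2.connectedComponentsWithStats(m); print(stt[:6])
ub=np.array([np.cos(.115),np.sin(.115)]);nn=np.array([-ub[1],ub[0]])
best=None
for i in range(1,n):
    if stt[i,4]>40:
        ys,xs=np.nonzero(l==i); W=np.array([onz('scene',(x+300,y+150),z)[:2] for x,y in zip(xs,ys)])
        a=W@ub;b=W@nn; far=a>a.max()-.025
        print(i,stt[i],'bow a max',a.max(),'lat range',b[far].min(),b[far].max(),(b[far].min()+b[far].max())/2)
ss=onz('scene',S(432,443),.056)[:2]
for q in((432,425),(436,430),(440,440),(432,465)): 
    w=onz('scene',S(*q),.056)[:2]; print(q,'scene staple a,b',w@ub,w@nn)
print('top bow a,b',bt[:2]@ub,bt[:2]@nn,'staple',st[:2]@ub,st[:2]@nn)
k=(p+u*.094)[:2];print('kin bow',k@ub,k@nn)
cv2.imwrite('pics/m16.png',cv2.resize(m*255,None,fx=5,fy=5))
crop(im,355,205,40,40,15,'pics/s17.png')
```

```text
top [0.544  0.1232 0.0564] [0.5649 0.1312 0.056 ]
[[    0     0   120   100 11991]
 [   37    56     1     1     1]
 [   39    56     1     1     1]
 [   35    60     1     1     1]
 [   60    64     1     1     1]
 [   62    67     1     1     1]]
(432, 425) scene staple a,b 0.5765955724806177 0.07323993270380441
(436, 430) scene staple a,b 0.5791993612339602 0.07132093239611308
(440, 440) scene staple a,b 0.583009895681991 0.06678020988888785
(432, 465) scene staple a,b 0.5863027153372475 0.0523315535596007
top bow a,b 0.5545422140309665 0.06000568529949649 staple 0.5762180364505578 0.0654945103600376
kin bow 0.558924979693215 0.06429717865843503
```

View pics/s17.png

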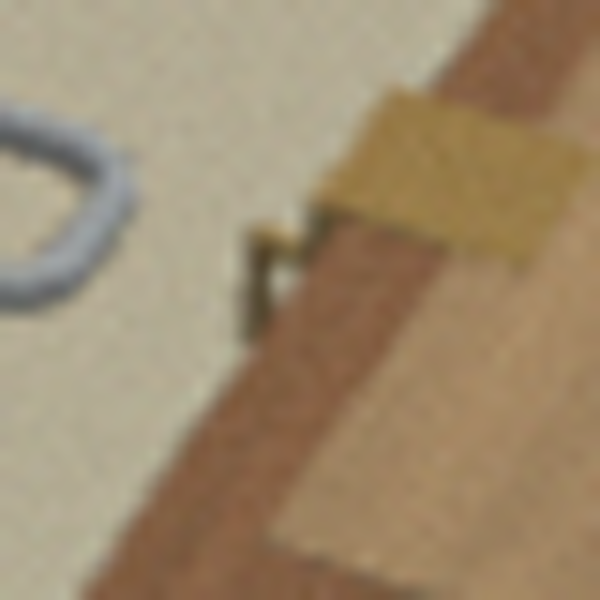

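View pics/m16.png

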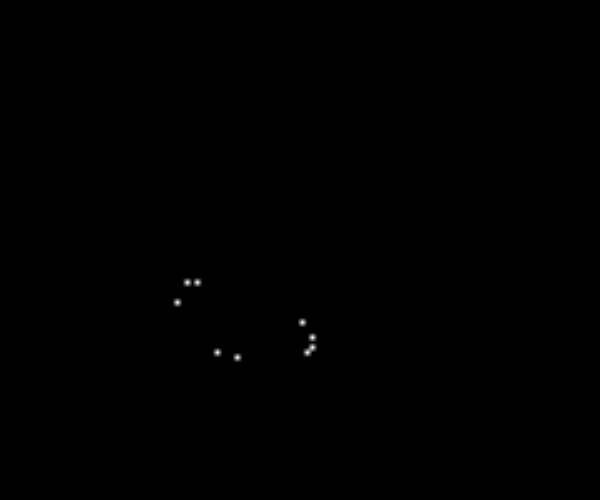

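Run:
```python
from h import *
p,R=tool();u=R.as_matrix()[:,0]; z=p[2]+.0136
S=lambda x,y:((x+.5)/15-.5+355,(y+.5)/15-.5+205)
ub=np.array([np.cos(.115),np.sin(.115)]);nn=np.array([-ub[1],ub[0]])
for nm,q in(('bow outer mid',(103,250)),('bow cornerA',(135,190)),('cornerB',(65,300)),('staple mid',(248,285)),('staple mid2',(252,290))):
    w=onz('scene',S(*q),z if 'c' in nm or 'b' in nm and 's' not in nm else .056)[:2]; print(nm,w.round(4),'a,b',(w@ub).round(4),(w@nn).round(4))
k=p+u*.094; k[2]=z; print('kin bow in crop',(proj('scene',[k])[0]-[355,205])*15+7)
print('staple hyps',[(tuple(h),((proj('scene',[h])[0]-[355,205])*15+7).round(0)) for h in ([.572,.131,.056],[.569,.130,.056],[.571,.135,.056])])
```

```text
bow outer mid [0.5464 0.1228] a,b 0.5569 0.0593
bow cornerA [0.5431 0.1375] a,b 0.5553 0.0743
cornerB [0.5477 0.1097] a,b 0.5567 0.0461
staple mid [0.5691 0.129 ] a,b 0.5801 0.0628
staple mid2 [0.5702 0.1284] a,b 0.5811 0.0621
kin bow in crop [128.66958667 234.96497652]
staple hyps [((0.572, 0.131, 0.056), array([271., 285.])), ((0.569, 0.13, 0.056), array([251., 281.])), ((0.571, 0.135, 0.056), array([279., 268.]))]
```

Both cameras put the bow 3–5 mm to the right of the staple's axis, with a gap of about 23 mm. I shift 4 mm left.

Request:
move_arm --motion '[0,0,0,0,-0.002,0,50,0,0,0,0,-0.002,0,50,0,0,0,0,0,0,50,0,0,0,0,0,0,50,0,0,0,0,0,0,50,0,0,0,0,0,0,50,0,0,0,0,0,0,50,0,0,0,0,0,0,50]'

```text
time: 26.15
position: [0.454, 0.1216, 0.0428]
tcp_rot: [0.0, 0.998, 0.057, -0.0]
contact_force: [-0.2, 0.6, -2.9]
opening: 0.0595
```

Run:
```python
from h import *
go([.4545,.1174,.0424],.115-np.pi/2)
im=optics.camera('top'); crop(im,260,190,60,70,8,'pics/t18.png')
im=optics.camera('scene'); crop(im,300,150,100,100,6,'pics/s18.png')
```

```text
pos [0.454  0.1216 0.0428] psi -1.4571 z_t [-4.e-04 -8.e-04 -1.e+00] shift_tool [0.0001 0.0043 0.0004] dist 0.0043
clockwise turn (tool z) deg -0.08
tilt fix tool deg [0.04 0.03 0.  ] F [-0.24  0.6  -2.85] open 0.0595 t 26.15
```

View pics/t18.png

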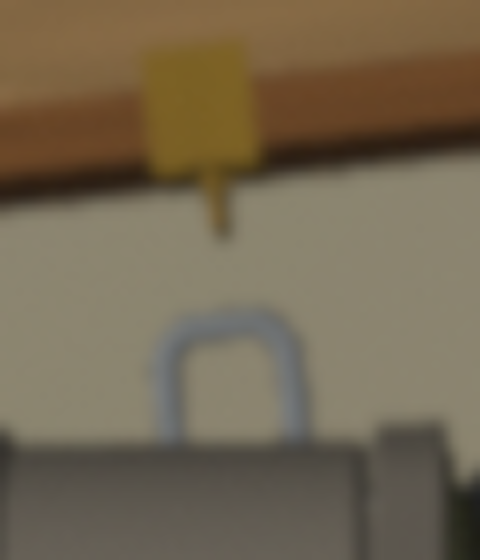

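View pics/s18.png

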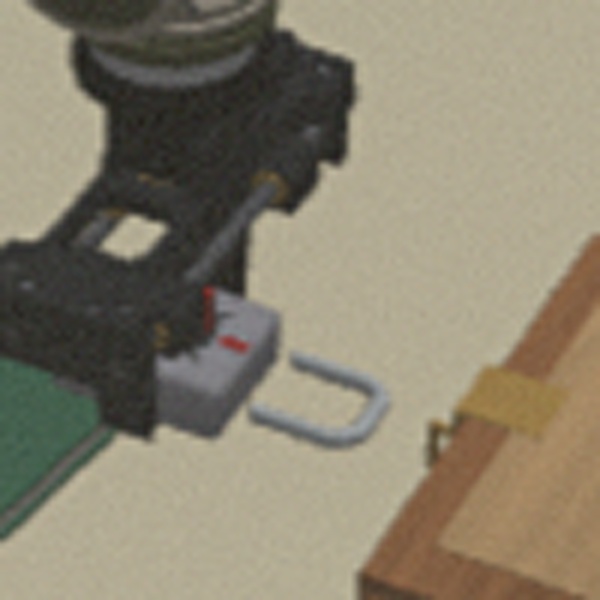

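The bow is at (229,310) and the staple tip at (223,240) in the top view. They sit on one line along the box's x axis, about 20 mm apart. The lid is still shut and the lock is level. Handing in.

```bash
python3 -c "
from workcell import hand_in
print(hand_in())"
```

```text
the job is handed in; nothing more can be done
None
```

I carried out the whole job in the order asked and handed it in at about 26 s of the 72 s allowed. The hand-in reported no verdict.

1. **Lid:** I pushed it shut. It stopped at z = 0.0908 m under a 13 N push, and both views showed it flat on the rim.
2. **Dial:** I turned it three clicks clockwise. The red stripe then lined up with the red mark in the scene view.
3. **Shackle:** I pulled it out to its end stop. The hand travelled about 18.6 mm, and the picture gave about 17 mm against the 18 mm expected. Pulling further only tipped the wrist by 3°, which I levelled after letting go.
4. **Padlock:** I gripped it across its 60 mm width (opening 59.8 mm) and lifted it out. It is held level (tilt under 0.1°) with the dial upwards and the bow at about staple height (z ≈ 0.056 m).

**Last checks:** The bow is about 20–24 mm short of the staple and in line with it in the top view. The measured force is about the lock's weight, so nothing is touching the box. The other things on the desk looked untouched.

**Disagreements:**
- The two cameras differed by about 3–6 mm on where the box and dial are.
- Both cameras placed the bow about 4 mm to the side of where the arm's measured pose put it. I trusted the pictures and shifted the lock 4 mm left before handing in.

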